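Load a screw jar into the spring feeder past its one-way flap

TASK

Take the small screw jar and stand it in the open mouth of the spring feeder, then push it along the lane through the sprung one-way flap in one go, without letting the flap spring back while the jar is in the gateway. Press on gently until you feel the follower behind come firmly up against its buffer - do not ram it - then draw back level until the jar no longer follows, and leave it so that the flap is shut behind the jar and the jar stands upright inside. Leave the other things alone.

Things in the scene. Friction and masses are not known exactly. Their poses are not given: they have to be found in the camera images.
- small_jar: White screw jar with ribbed lid, the small one: 42 mm across the lid, 38 mm across the body, 30 mm tall, full of screws, 110 g nominal; the lid takes the top 10 mm. Origin at the centre of its underside, z up.
- feeder: Spring feeder, fixed: aluminium base plate with a smooth, slippery open-topped lane. Origin on the bench in the middle of the lane, at the gate; x along the lane in the loading direction (mouth end x = -102 mm, flap x = 0, rear housing x = 124 to 160 mm, 49 mm high), z up. Lane floor 3 mm, rail tops 28 mm above the bench.
- lane_mouth (a point): Floor of the loading mouth, mid-lane, 75 mm before the flap. The lane is 58 mm wide inside from x = -102 to -55 mm of the feeder, narrows to 46 mm at x = -30 mm and stays so. A side load on a rail counts towards the load on the feeder, so give way to it.
- gate (a point): Lane floor under the shut flap (feeder x = 0). Steel flap 3 mm thick, 49 mm long, its top 19.5 mm above the bench: lower than the jar's lid, so fingertips kept above that do not stop it closing. Its upright hinge is at the left (feeder y = +27 mm). It swings shut clear behind the jar once the jar's origin is past feeder x = 64 mm.
- rear_housing (a point): Front of the housing. Before it a damped sprung follower plate (face at rest at feeder x = 72 to 86 mm) yields to 2.4 N rising to 5 N over 18 mm, plus 0.4 N per 10 mm/s, then meets a rubber buffer, 3 N per mm. Buffer place varies, unmeasured (jar origin at x = 69 to 83 mm): feel it. Home: 9 N or more; over 24 N is ramming. Then draw back level 30 mm or more: the jar follows to x = 51 to 67 mm.
- gate_flap (a joint): Angle of the one-way flap: 0 shut, grows to 1.6 rad as it swings inward, away from the mouth; it cannot swing outward. A spring (0.036 N m shut, 0.08 N m wide open) closes it and, while open, presses the jar toward the right-hand rail.
- big_jar: Bystander: grey screw jar with a black lid, 50 mm across, 34 mm tall; origin at the centre of its underside.
- eye_loupe: Bystander: black eye loupe, 35 mm across, 32 mm tall; origin at the centre of its underside.
- dropper_bottle: Bystander: dropper bottle, 34 mm across, 102 mm tall; origin at the centre of its underside.
Mind the look-alikes: they are no part of the job. Leave any pink look-alike of the small_jar alone.

How it is judged (in metres and radians):
On the way, in this order (a step that is already met when the one before it is completed fails the run):
1. the small jar stands upright in the lane before the shut flap (x of small_jar in the frame of feeder between -0.1 and -0.018 m and y of small_jar in the frame of feeder between -0.01 and 0.01 m and z of small_jar in the frame of feeder below 0.007 m and angle between small_jar's own z axis and vertical below 0.12 rad and value of joint gate_flap below 0.08 rad), for 0.2 s.
2. the jar is in the gateway, holding the flap open (x of small_jar in the frame of feeder between -0.015 and 0.05 m and y of small_jar in the frame of feeder between -0.01 and 0.01 m and z of small_jar in the frame of feeder below 0.01 m and value of joint gate_flap above 0.6 rad), for 0.05 s.
3. the jar is pressed home: follower firmly on its buffer (9 N or more on the feeder) (x of small_jar in the frame of feeder above 0.062 m and contact force between small_jar and feeder above 9 N), for 0.1 s.
At the end, for the whole second after the job is handed in: The small jar stands upright (within 0.12 rad) and at rest on the lane's floor, its origin 25 to 75 mm beyond the gate and within 12 mm of the lane's middle line, and the flap behind it is shut (under 0.06 rad) (x of small_jar in the frame of feeder between 0.025 and 0.075 m and y of small_jar in the frame of feeder between -0.012 and 0.012 m and z of small_jar in the frame of feeder below 0.008 m and angle between small_jar's own z axis and vertical below 0.12 rad and value of joint gate_flap below 0.06 rad and linear speed of small_jar below 0.01 m/s); the robot touches nothing.
It fails at once if the jar is rammed: it bears on the feeder with more than 24 N (contact force between small_jar and feeder above 24 N).
It fails at once if the robot presses on the feeder or its flap with more than 24 N (contact force between any of the fingers, the arm and feeder above 24 N).
It fails at once if the flap springs back (faster than 6 rad/s) while the jar is in the gateway or before it (velocity of joint gate_flap below -6 rad/s and x of small_jar in the frame of feeder below 0.02 m).
It fails at once if the big jar, the loupe or the dropper bottle is shifted by more than 2 cm (distance of any of big_jar, eye_loupe, dropper_bottle from where it was at the start of the episode above 0.02 m).
It also fails if it takes over 72 s, if anything falls off the work surface, if the arm or the gripper's body presses on something with over 40 N, if the wrist force passes 120 N, or if a joint passes its speed limit or range.

ROBOT

A 6-joint arm with a two-finger parallel gripper is mounted at the origin on a cart in front of the work surface, level with it; the furniture and walls round the work are solid. World frame = base frame: x ahead of the robot, y to its left, z up, the work surface at z = 0. Lengths are in mm, angles in rad, forces in N, time in s.
With the tool pointing down it reaches from about 300 to 775 mm from the base axis. Payload 14.6 kg.
Tool frame: the origin (TCP) lies between the finger pads; the fingertips stand manip.tip_reach ahead of it and the grasp point (between the pads) lies 5 mm behind it (manip.tip_reach is the distance from the TCP to the fingertips, in mm); z points along the fingers, y is the line along which they close (so a half turn about z gives the same grasp; the last joint's range is limited). The gripper opens to 94 mm and grips with 3 to 60 N. Pads are 16 mm wide; open, the fingers measure 119 mm over their backs; the gripper's body (75 mm by 177 mm) begins 78 mm behind the grasp point.
Start: joints at [1.275, 0.3, 1.521, -0, 1.321, -0.067], TCP at [124.743, 535.657, 219.446] pointing down, gripper open.
Joint ranges: [-3.03, 3.03], [-0.79, 2.21], [0.23, 2.52], [-1.04, 4.18], [0, 3.07], [-2.55, 2.55]. Speed limits (rad/s): [2.22, 2.22, 2.57, 3.14, 3.14, 3.14].

INTERFACE

Orientations are given as [roll, pitch, yaw] about the fixed x, y, z axes, in that order (R = Rz(yaw) Ry(pitch) Rx(roll)).
In Python, from cell import manip gives the robot as it stands. The module is installed in compiled form; this text tells all that it offers.
- The arm moves only by the shell command python3 -m creep 'ROWS' [FORCE]. ROWS is JSON, a list of rows, each a list of 3 entries, a list of its own where there are three numbers: the opening, from -1 (shut) to 1 (fully open), then the shift along the tool's x, y, z in cm, then the turn about the tool's z in units of 5 degrees (1.0 is 5 degrees). In form: [[grip, [tx, ty, tz], roll], ...]. A call has 1 to 12 rows; each row is the pose to reach, as a shift and turn from the pose commanded when the call began, along the tool's axes at that moment; what a row does not reach only later rows make up. A row lasts 1/10 s, in which the tool goes at most 50 mm and 8.59 degrees, less where a joint would pass 70% of its speed; a pose out of reach is approached as far as the arm can. A call with a gripper value outside its range is refused whole. The fingers move at their own pace and stop on an object; FORCE is the grip in N (left out, the last holds). Time passes only in rows, so rows that repeat a pose let the fingers close. It gives the time, the measured TCP pose, the force, the opening and the grip force at its end, in the units of the state.
- manip.read_state(): the state, without advancing time (a new reading comes with each control period).
- manip.camera(name): name is "scene" or "top" or "wrist"; returns the picture (384x512x3 uint8, red, green, blue); there is no depth.
- manip.camera_params(name): a dict with "fovy" (degrees; the focal length in pixels is half the picture's height over the tangent of half this angle, whatever the lens; pixels are square), "cx", "cy" (the principal point, pixels), "origin" and "attitude" of the camera in the world. Camera axes: x right, y down, z forward; pixel columns grow to the right and rows downward; lengths in mm; the calibration is good to about 2 mm. A picture is of the moment at which its call begins: read the wrist's pose just before it. camera_params takes no time and is no camera call; for the wrist camera it gives the pose at the moment of the call.
- manip.sign_off(): hands the job in; it is judged then, once.
The state is a dict: "clock": time; "joints": joint angles; "qd": joint speeds; "effort": joint torques, N m; "eef_pos": TCP position; "eef_rot": TCP orientation; "wrist_force": force on the tool from outside, world axes, zero at the start; "moment": the same for the moment, N m; "finger_gap": finger opening in mm; "finger_force": force on a finger pad.
Only numpy, scipy, OpenCV 4.12 (cv2) and the standard library are available. Lean on these libraries where they do the work, as an engineer would, in place of code of your own. Each camera call takes 0.05 s, during which the arm holds its last target. There are 200 camera calls.

## Working session

There is one attempt and no reset: what is moved stays moved. The work goes in short steps, Python scripts to look and compute and a shell command to move; the robot and the scene stay as the last step left them, time stands still between calls to the robot, and variables do not carry over. Pictures are saved under pics/ and viewed, at most 10 in all, crops included, and the job is handed in when it is done.

```bash
mkdir -p pics
python3 - <<'E'
from cell import manip
import cv2
print(manip.read_state(), manip.tip_reach)
for n in("top","scene"):
    cv2.imwrite(f"pics/{n}0.png",manip.camera(n)[:,:,::-1]); print(n,manip.camera_params(n))
print(manip.camera_params("wrist"))
E
```

```text
{'clock': 0.0, 'joints': array([ 1.27540620e+00,  3.00457353e-01,  1.52158505e+00,  1.19438055e-05,
        1.32072046e+00, -6.66007481e-02]), 'qd': array([ 5.48864780e-04,  1.75191535e-03, -5.10006628e-04, -2.46311428e-04,
        9.62126520e-04,  8.10846099e-05]), 'effort': array([ 1.93294109e-03, -5.31817031e+01, -3.52729869e+01,  7.09522306e-02,
        2.45203811e-02, -1.67650287e-04]), 'eef_pos': array([124.66560902, 535.42468293, 218.89219044]), 'eef_rot': array([-3.14042581e+00, -8.94225720e-05,  2.91280026e+00]), 'wrist_force': array([ 0.21485318, -0.78640755, -0.54914523]), 'moment': array([-0.03912082, -0.02010888,  0.02015045]), 'finger_force': 0.0, 'finger_gap': 94.29061506477707} 14.0
top {'fovy': 55.22917526870984, 'cx': 259.45568852824874, 'cy': 186.2846128746198, 'origin': array([ 332.81548621,  -40.33518121, 1082.68620267]), 'attitude': array([-2.94065747,  0.00394512, -1.45355818])}
scene {'fovy': 46.01239473245769, 'cx': 255.46521251190782, 'cy': 188.5054190526557, 'origin': array([ -54.68287841, -559.8318835 , 1088.5015451 ]), 'attitude': array([-2.46948989, -0.01553233, -0.84301871])}
{'fovy': 71.17848800216122, 'cx': 257.33827873960615, 'cy': 197.19106577512377, 'origin': array([ 45.42288838, 554.00746447, 384.28679479]), 'attitude': array([2.85943716e+00, 1.04361947e-03, 1.34145426e+00])}
```

View pics/top0.png

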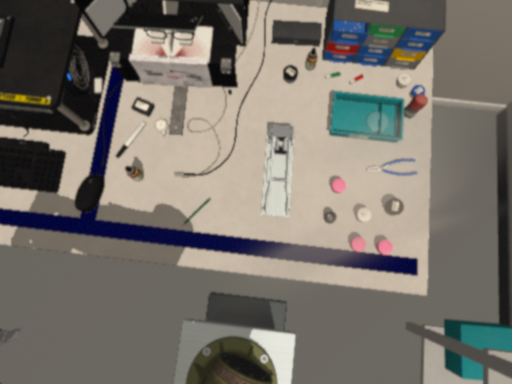

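View pics/scene0.png

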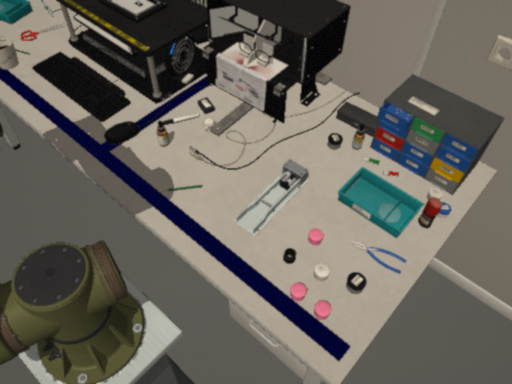

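The pictures show three white round things in the top view: (364,214), (161,126) and (404,80). The pink look-alikes are at (338,185), (358,243) and (385,247). The feeder's mouth is near (275,215) and its housing near (281,130). I'll check an enlarged crop.

```bash
cat > h.py <<'E'
import numpy as np
from scipy.spatial.transform import Rotation as R
from cell import manip
def ray(n,u,v,z,p=None):
    p=p or manip.camera_params(n); f=192/np.tan(np.radians(p['fovy']/2))
    d=R.from_euler('xyz',p['attitude']).apply([(u-p['cx'])/f,(v-p['cy'])/f,1]); o=p['origin']
    return (o+d*(z-o[2])/d[2]).round(1)
def proj(n,X,p=None):
    p=p or manip.camera_params(n); f=192/np.tan(np.radians(p['fovy']/2))
    c=R.from_euler('xyz',p['attitude']).inv().apply(np.array(X)-p['origin']); return (c[0]/c[2]*f+p['cx'],c[1]/c[2]*f+p['cy'])
E
python3 - <<'E'
from h import *
import cv2
t=cv2.imread('pics/top0.png')
a=cv2.resize(t[115:225,250:300],None,fx=5,fy=5,interpolation=cv2.INTER_CUBIC)
b=cv2.resize(t[165:255,320:410],None,fx=3,fy=3,interpolation=cv2.INTER_CUBIC)
c=np.hstack([cv2.resize(t[y-20:y+20,x-20:x+20],None,fx=4,fy=4,interpolation=cv2.INTER_CUBIC) for x,y in((161,126),(404,80))])
im=np.zeros((550,600,3),np.uint8); im[:,:250]=a; im[:270,260:530]=b; im[300:460,260:580]=c
cv2.imwrite('pics/c1.png',im)
for n,u,v in(('top',364,214),('scene',322,271),('top',161,126),('top',404,80)): print(n,u,v,ray(n,u,v,30))
E
```

```text
top 364 214 [ 499.4 -319.6   30. ]
scene 322 271 [ 496.6 -324.2   30. ]
top 161 126 [695.8 307.2  30. ]
top 404 80 [ 931.9 -417.5   30. ]
```

View pics/c1.png

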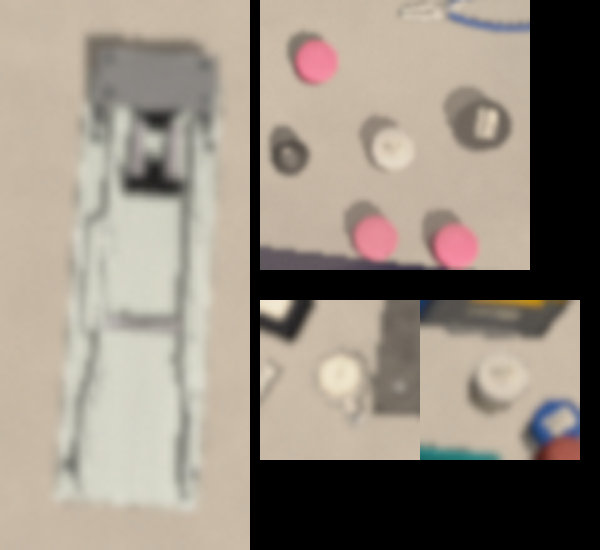

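The jar is the white ribbed-lid one at top (364,214). Its lid spans about 14 px, or 42 mm, at (498,-322), and both cameras agree. (404,80) is out of reach at about 1020 mm. (161,126) is only about 30 mm across and has something attached. The feeder's flap is near (279,179). Next I work out the feeder pose and a move to look at it with the wrist camera.

Run:
```python
from h import *
c=lambda u,v:(250+u/5,115+v/5)
for n,u,v,z in(('mouthL',57,500,28),('mouthR',197,508,28),('flapL',105,322,19.5),('flapR',183,322,19.5),('houseBL',87,35,49),('houseBR',215,50,49)):
    print(n,ray('top',*c(u,v),z))
s=manip.read_state(); Rm=R.from_euler('xyz',s['eef_rot'])
p=manip.camera_params('wrist'); print('cam offset in tool',Rm.inv().apply(p['origin']-s['eef_pos']), 'axis tool',Rm.inv().apply(R.from_euler('xyz',p['attitude']).apply([0,0,1])))
print(Rm.as_matrix().round(3))
```

```text
mouthL [462.3 -26.5  28. ]
mouthR [ 467.1 -107.3   28. ]
flapL [572.1 -42.4  19.5]
flapR [577.4 -88.4  19.5]
houseBL [738.4 -12.3  49. ]
houseBR [737.8 -89.   49. ]
cam offset in tool [ 8.14133049e+01 -8.22188793e-02 -1.65341764e+02] axis tool [-2.78486044e-01 -1.63784469e-04  9.60440262e-01]
[[-0.974  0.227 -0.   ]
 [ 0.227  0.974 -0.001]
 [ 0.    -0.001 -1.   ]]
```

```bash
T='[0.4,[-59.9,-47.4,0],14.7]'; python3 -m creep '[[0.4,[-59.9,-47.4,0],14.7],[0.4,[-59.9,-47.4,0],14.7],[0.4,[-59.9,-47.4,0],14.7],[0.4,[-59.9,-47.4,0],14.7],[0.4,[-59.9,-47.4,0],14.7],[0.4,[-59.9,-47.4,0],14.7],[0.4,[-59.9,-47.4,0],14.7],[0.4,[-59.9,-47.4,0],14.7],[0.4,[-59.9,-47.4,0],14.7],[0.4,[-59.9,-47.4,0],14.7],[0.4,[-59.9,-47.4,0],14.7],[0.4,[-59.9,-47.4,0],14.7]]' 20
```

```text
clock: 1.3
eef_pos: [499.4, 64.3, 219.3]
eef_rot: [-3.141, -0.0, 1.63]
wrist_force: [0.6, 0.5, -0.3]
finger_gap: 66.2
finger_force: 0.0
```

```bash
python3 -m creep '[[0.4,[-13,9,0],0],[0.4,[-13,9,0],0],[0.4,[-13,9,0],0],[0.4,[-13,9,0],0],[0.4,[-13,9,0],0],[0.4,[-13,9,0],0]]'
python3 - <<'E'
from h import *
import cv2,pickle
s=manip.read_state();p=manip.camera_params('wrist');im=manip.camera('wrist')[:,:,::-1]
pickle.dump(p,open('w1.pkl','wb'));print(s['eef_pos'],s['eef_rot'])
cv2.imwrite('pics/w1.png',im)
cv2.imwrite('pics/w1b.png',cv2.resize(im,(800,600),interpolation=cv2.INTER_CUBIC))
E
```

```text
clock: 1.9
eef_pos: [595.5, -57.2, 219.2]
eef_rot: [-3.141, -0.0, 1.631]
wrist_force: [-0.3, 0.8, -0.2]
finger_gap: 66.0
finger_force: 0.0
[595.49865578 -57.16863938 219.23147945] [-3.14088234e+00 -3.52952444e-04  1.63055640e+00]
```

View pics/w1b.png

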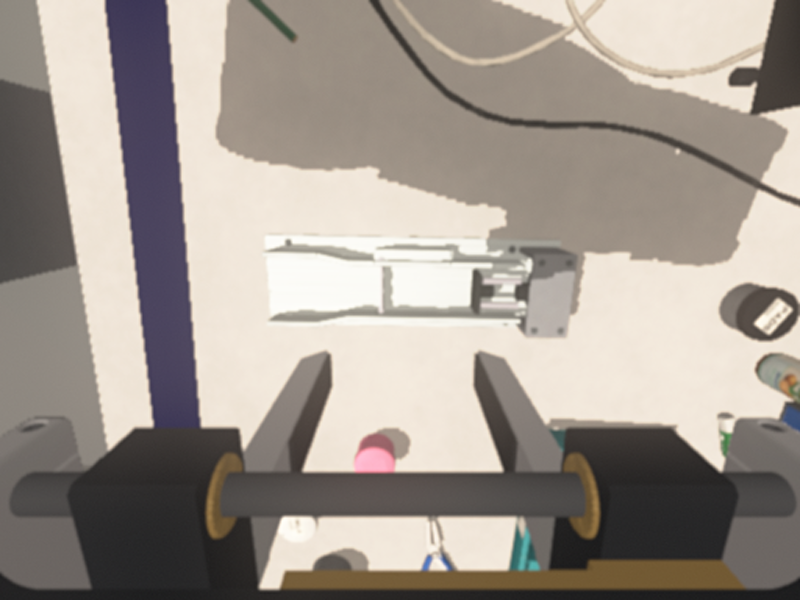

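The wrist view shows the feeder with its mouth at (268,278), flap at (385,288) and housing spanning (527–577, 248–337) in 800x600 pixels. I'll enlarge it.

Run:
```python
import cv2
im=cv2.imread('pics/w1.png')
cv2.imwrite('pics/w1c.png',cv2.resize(im[145:220,165:375],(798,285),interpolation=cv2.INTER_CUBIC))
```

```text
(no output)
```

View pics/w1c.png

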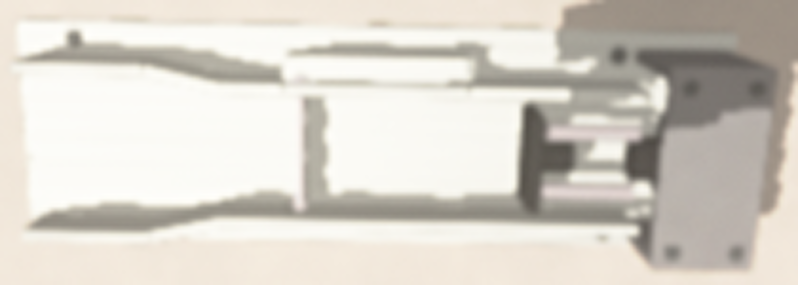

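Run:
```python
from h import *
import pickle,cv2
from scipy.optimize import least_squares
p=pickle.load(open('w1.pkl','rb'))
obs=[(299.5,209,0,-22,19.5),(750,268,160,'-w',49),(652,268,124,'-w',49),(778,70,160,'w',49),(215,217,-30,-23,28),(148,231,-55,-29,28),(150,64,-55,29,28),(218,80,-30,23,28)]
def mod(q,x,y,z):
    y={'w':q[3],'-w':-q[3]}.get(y,y); c,s=np.cos(q[2]),np.sin(q[2])
    u,v=proj('wrist',[q[0]+c*x-s*y,q[1]+s*x+c*y,z],p); return (u-165)*3.8,(v-145)*3.8
f=lambda q:np.ravel([np.subtract(mod(q,*o[2:]),o[:2]) for o in obs])
r=least_squares(f,[575,-65,.06,38],loss='soft_l1',f_scale=5,x_scale=[1,1,.01,1]); print(r.x,r.fun.round(1).reshape(-1,2))
np.save('feeder.npy',r.x[:3])
im=cv2.imread('pics/w1c.png')
P=lambda *a:tuple(int(t) for t in mod(r.x,*a))
for y in(-1,1):
    pts=[P(-102,29*y,28),P(-55,29*y,28),P(-30,23*y,28),P(124,23*y,28)]
    cv2.polylines(im,[np.array(pts)],False,(0,0,255),1)
cv2.line(im,P(0,27,19.5),P(0,-22,19.5),(255,0,0),1); cv2.line(im,P(-102,-29,3),P(-102,29,3),(0,160,0),1)
cv2.polylines(im,[np.array([P(124,'w',49),P(160,'w',49),P(160,'-w',49),P(124,'-w',49)])],True,(255,0,255),1)
for x in(72,86): cv2.line(im,P(x,-20,28),P(x,20,28),(0,200,255),1)
cv2.imwrite('pics/fit.png',im)
```

```text
[ 5.76906501e+02 -6.29730817e+01  4.45615592e-02  3.48214490e+01] [[ 0.7 -5.1]
 [ 3.7  1.4]
 [-1.2 -0. ]
 [ 1.9  1.2]
 [ 2.  -5.1]
 [ 1.2 -4.4]
 [-7.5  5.3]
 [-3.9  7.3]]
```

View pics/fit.png

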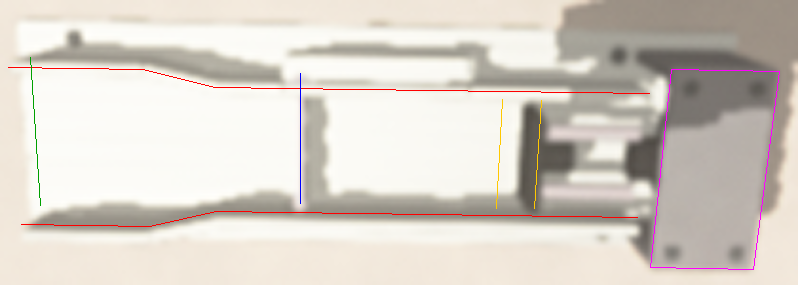

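The model overlay fits: flap, rails and housing lie within about 2 mm and the centre line is symmetric. The feeder is at (577,-63) with yaw 0.045, and the follower face is near x≈84. Next I move over the jar.

```bash
python3 -m creep '[[0.4,[-25.9,-11.3,0],0.2],[0.4,[-25.9,-11.3,0],0.2],[0.4,[-25.9,-11.3,0],0.2],[0.4,[-25.9,-11.3,0],0.2],[0.4,[-25.9,-11.3,0],0.2],[0.4,[-25.9,-11.3,4],0.2],[0.4,[-25.9,-11.3,4],0.2],[0.4,[-25.9,-11.3,4],0.2],[0.4,[-25.9,-11.3,4],0.2]]'
python3 - <<'E'
from h import *
import cv2,pickle
s=manip.read_state();p=manip.camera_params('wrist');im=manip.camera('wrist')[:,:,::-1]
pickle.dump(p,open('w2.pkl','wb'));print(s['eef_pos'],s['eef_rot'])
cv2.imwrite('pics/w2.png',cv2.resize(im,(800,600),interpolation=cv2.INTER_CUBIC))
print('tcp pix x800/512',np.array(proj('wrist',s['eef_pos'],p))*800/512, np.array(proj('wrist',[498,-322,30],p))*800/512)
E
```

```text
clock: 2.85
eef_pos: [499.6, -322.0, 180.9]
eef_rot: [3.14, 0.001, 1.614]
wrist_force: [0.4, 0.7, 0.3]
finger_gap: 65.5
finger_force: 0.0
[ 499.55565628 -321.98313747  180.94922653] [3.14002279e+00 9.97803950e-04 1.61432389e+00]
tcp pix x800/512 [402.49367016 381.99269245] [399.98639227 294.93678103]
```

View pics/w2.png

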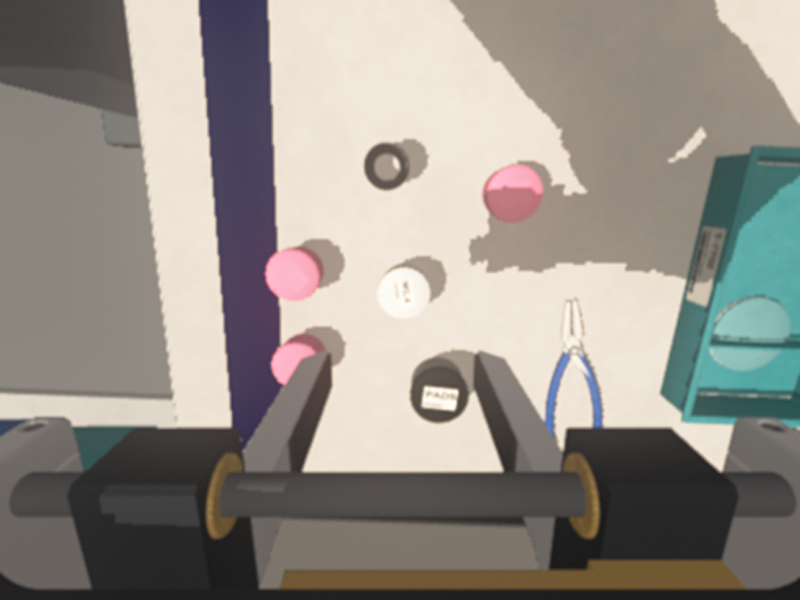

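Run:
```python
from h import *
import pickle
p=pickle.load(open('w2.pkl','rb')); j=ray('wrist',404*.64,292*.64,30,p)
s=manip.read_state(); d=[j[0],j[1],26]-s['eef_pos']; print(j,R.from_euler('xyz',s['eef_rot']).inv().apply(d)/10)
```

```text
[ 501.  -319.5   30. ] [ 0.26886406  0.11835757 15.5010755 ]
```

```bash
python3 -m creep '[[0.4,[0.3,0.1,4],0],[0.4,[0.3,0.1,8],0],[0.4,[0.3,0.1,11],0],[0.4,[0.3,0.1,13],0],[0.4,[0.3,0.1,14.5],0],[0.4,[0.3,0.1,15.5],0],[0.4,[0.3,0.1,15.5],0],[0.4,[0.3,0.1,15.5],0]]'; python3 -m creep '[[-0.2,[0,0,0],0],[-0.2,[0,0,0],0],[-0.2,[0,0,0],0],[-0.2,[0,0,0],0],[-0.2,[0,0,0],0],[-0.2,[0,0,0],0],[-0.2,[0,0,0],0],[-0.2,[0,0,0],0]]' 20
```

```text
clock: 3.7
eef_pos: [500.0, -320.4, 25.5]
eef_rot: [3.141, 0.001, 1.613]
wrist_force: [0.1, -0.8, 0.1]
finger_gap: 66.1
finger_force: 0.0
clock: 4.5
eef_pos: [499.7, -320.4, 24.8]
eef_rot: [3.141, 0.0, 1.613]
wrist_force: [0.8, 1.3, 6.2]
finger_gap: 39.4
finger_force: 20.0
```

```bash
python3 -m creep '[[-0.2,[0,0,-1],0],[-0.2,[0,0,-3],0],[-0.2,[0,0,-6],0],[-0.2,[0,0,-8],0],[-0.2,[0,0,-8],0]]'; python3 -m creep '[[-0.2,[3,0.2,0],0],[-0.2,[7,0.4,0],0],[-0.2,[11,0.6,0],0],[-0.2,[15,0.8,0],0],[-0.2,[19,1,0],0],[-0.2,[22.5,1.2,0],0],[-0.2,[25.4,1.3,0],0],[-0.2,[25.4,1.3,0],0],[-0.2,[25.4,1.3,0],0]]';  python3 - <<'E'
from h import *
import cv2
s=manip.read_state();im=manip.camera('scene')[:,:,::-1];im2=manip.camera('wrist')[:,:,::-1]
print(s['eef_pos'],s['eef_rot'],s['finger_gap'],s['wrist_force'])
cv2.imwrite('pics/s3.png',np.hstack([cv2.resize(im[130:280,200:350],(400,400),interpolation=cv2.INTER_CUBIC),cv2.resize(im2,(400,400))]))
E
```

```text
clock: 5.0
eef_pos: [500.3, -321.0, 107.3]
eef_rot: [3.138, 0.003, 1.613]
wrist_force: [-0.9, -0.2, -1.6]
finger_gap: 38.9
finger_force: 20.0
clock: 5.9
eef_pos: [501.5, -65.7, 103.6]
eef_rot: [-3.14, -0.0, 1.614]
wrist_force: [-0.4, -1.1, -1.5]
finger_gap: 39.4
finger_force: 20.0
[501.46153785 -65.7365767  103.62322976] [-3.14027928e+00 -1.57331666e-04  1.61369236e+00] 39.35603833773735 [-0.39429343 -1.06989513 -1.48465713]
```

View pics/s3.png

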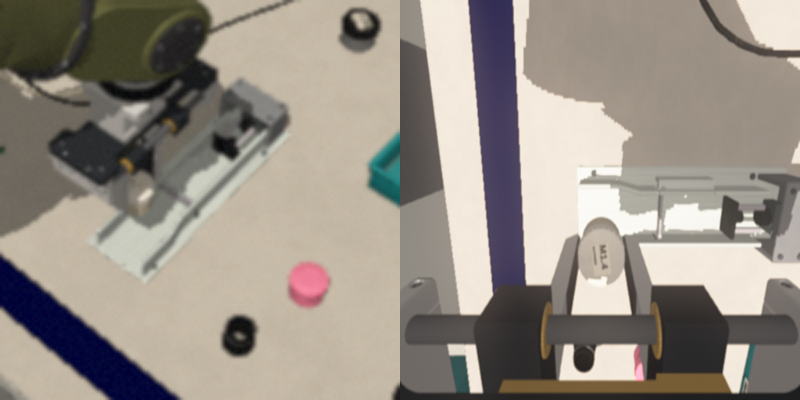

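The jar is held upright; its lid centre is at (202,250) in the right-hand panel. I'll check its offset from the TCP.

Run:
```python
from h import *
s=manip.read_state()
for z in (105,109,113): 
    j=ray('wrist',202*1.28,250*.96,z); print(j,R.from_euler('xyz',s['eef_rot']).inv().apply(j-s['eef_pos']))
f=np.load('feeder.npy');c,n=np.cos(f[2]),np.sin(f[2])
for x in(-75,-70):
  t=np.array([f[0]+c*x,f[1]+n*x,27.8]); print(x,R.from_euler('xyz',s['eef_rot']).inv().apply(t-s['eef_pos'])/10)
```

```text
[502.1 -62.8 105. ] [ 3.84291616  0.6382783  -1.11633784]
[502.  -60.9 109. ] [ 5.74570966  0.61295813 -5.1161798 ]
[501.9 -59.  113. ] [ 7.64850317  0.58763797 -9.11602177]
-75 [0.03311055 0.0442179  7.60836087]
-70 [0.03483815 0.54421473 7.6079254 ]
```

```bash
python3 -m creep '[[-0.2,[-0.4,0,2],0],[-0.2,[-0.4,0,4],0],[-0.2,[-0.4,0,5.5],0],[-0.2,[-0.4,0,6.5],0],[-0.2,[-0.4,0,7],0],[-0.2,[-0.4,0,7.3],0],[-0.2,[-0.4,0,7.5],0],[-0.2,[-0.4,0,7.5],0],[-0.2,[-0.4,0,7.5],0]]'
```

```text
clock: 6.9
eef_pos: [502.2, -70.0, 29.9]
eef_rot: [3.141, 0.0, 1.613]
wrist_force: [-0.2, 0.4, -0.8]
finger_gap: 39.6
finger_force: 20.0
```

```bash
python3 -m creep '[[-0.2,[0,0,0.1],0],[-0.2,[0,0,0.1],0]]'; python3 -m creep '[[-0.2,[0,0,0.1],0],[-0.2,[0,0,0.1],0]]'
```

```text
clock: 7.1
eef_pos: [502.1, -70.0, 28.5]
eef_rot: [3.141, 0.0, 1.613]
wrist_force: [0.2, -0.5, -2.0]
finger_gap: 39.3
finger_force: 20.0
clock: 7.3
eef_pos: [502.2, -70.0, 27.8]
eef_rot: [3.141, 0.0, 1.613]
wrist_force: [-1.0, 0.8, 3.4]
finger_gap: 39.4
finger_force: 20.0
```

```bash
python3 -m creep '[[0.3,[0,0,0],0],[0.3,[0,0,0],0],[0.3,[0,0,0],0],[0.3,[0,0,0],0],[0.3,[0,0,0],0],[0.3,[0,0,-1],0],[0.3,[0,0,-3],0],[0.3,[0,0,-6],0],[0.3,[0,0,-6],0],[0.3,[0,0,-6],0]]'
python3 - <<'E'
from h import *
import cv2,pickle
s=manip.read_state();p=manip.camera_params('wrist');im=manip.camera('wrist')[:,:,::-1]
pickle.dump(p,open('w4.pkl','wb'));print(s['eef_pos'],s['eef_rot'])
cv2.imwrite('pics/w4.png',cv2.resize(im,(800,600),interpolation=cv2.INTER_CUBIC))
E
```

```text
clock: 8.3
eef_pos: [502.3, -70.0, 88.2]
eef_rot: [3.14, 0.0, 1.613]
wrist_force: [0.2, 0.3, 0.2]
finger_gap: 61.0
finger_force: 0.0
[502.28603668 -70.02396681  88.22924549] [3.14007745e+00 3.79114031e-04 1.61251498e+00]
```

View pics/w4.png

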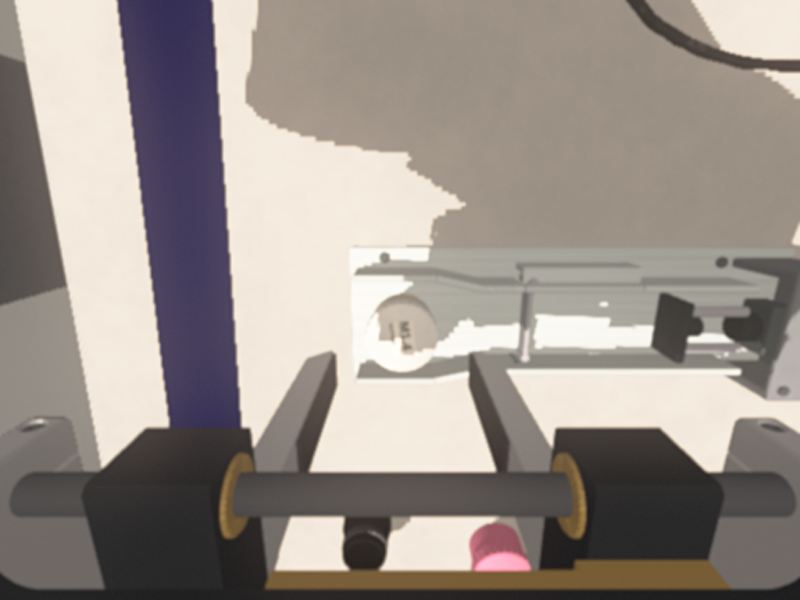

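Run:
```python
from h import *
import pickle
p=pickle.load(open('w4.pkl','rb'));f=np.load('feeder.npy');c,n=np.cos(f[2]),np.sin(f[2])
def F(w): d=w[:2]-f[:2]; return (c*d[0]+n*d[1]).round(1),(-n*d[0]+c*d[1]).round(1)
for nm,u,v,z in(('jar',402,332,33),('flaptip',523,359,19.5),('folltop L',655,293,28),('foll R',686,362,28),('rail -30 low',470,374,28),('rail up -30',485,288,28)): print(nm,F(ray('wrist',u*.64,v*.64,z,p)))
s=manip.read_state();Rm=R.from_euler('xyz',s['eef_rot'])
print('tcp',F(s['eef_pos']))
for x in(-120,): t=np.array([f[0]+c*x,f[1]+n*x,35.5]); print(x,Rm.inv().apply(t-s['eef_pos'])/10)
```

```text
jar (np.float64(-75.0), np.float64(-0.3))
flaptip (np.float64(-2.1), np.float64(-22.6))
folltop L (np.float64(65.5), np.float64(20.3))
foll R (np.float64(90.3), np.float64(-21.2))
rail -30 low (np.float64(-35.2), np.float64(-28.3))
rail up -30 (np.float64(-29.1), np.float64(23.5))
tcp (np.float64(-75.3), np.float64(-3.6))
-120 [ 0.35078648 -4.47060255  5.18876054]
```

The jar stands upright at feeder (-75,0). Its pixel is (402,332), and the flap edge at (523,359) reads x≈-2, which is consistent. Next I close the fingers and go behind the jar.

```bash
python3 -m creep '[[-1,[0,-1,0],0],[-1,[0.1,-2.5,0],0],[-1,[0.3,-4,0],0],[-1,[0.3,-4.6,0],0],[-1,[0.3,-4.6,0],0],[-1,[0.3,-4.6,0],0],[-1,[0.3,-4.6,1.5],0],[-1,[0.3,-4.6,3],0],[-1,[0.3,-4.6,4.2],0],[-1,[0.3,-4.6,5],0],[-1,[0.3,-4.6,5.2],0],[-1,[0.3,-4.6,5.2],0]]' 20
```

```text
clock: 9.55
eef_pos: [456.0, -68.9, 35.4]
eef_rot: [-3.141, -0.0, 1.613]
wrist_force: [-0.5, 0.4, 0.1]
finger_gap: 0.6
finger_force: 0.0
```

```bash
python3 -m creep '[[-1,[0,0.1,0],0],[-1,[0,0.2,0],0],[-1,[0,0.3,0],0],[-1,[0,0.4,0],0]]'
```

```text
clock: 9.95
eef_pos: [460.1, -68.8, 35.7]
eef_rot: [3.141, 0.0, 1.612]
wrist_force: [0.9, 0.8, -0.3]
finger_gap: 0.4
finger_force: 0.0
```

```bash
python3 -m creep '[[-1,[0,0.2,0],0],[-1,[0,0.4,0],0],[-1,[0,0.6,0],0],[-1,[0,0.8,0],0],[-1,[0,1.0,0],0],[-1,[0,1.2,0],0],[-1,[0,1.5,0],0],[-1,[0,1.8,0],0],[-1,[0,2.1,0],0],[-1,[0,2.4,0],0],[-1,[0,2.7,0],0],[-1,[0,3,0],0]]'
python3 - <<'E'
from h import *
import cv2,pickle
s=manip.read_state();im=manip.camera('wrist')[:,:,::-1]
print(s['wrist_force'])
cv2.imwrite('pics/w5.png',im)
cv2.imwrite('pics/w5c.png',cv2.resize(im[120:300,150:450],(600,360),interpolation=cv2.INTER_CUBIC))
E
```

```text
clock: 11.15
eef_pos: [490.2, -67.5, 35.4]
eef_rot: [-3.142, 0.0, 1.613]
wrist_force: [-0.8, 0.8, 0.3]
finger_gap: 0.6
finger_force: 0.2
[-0.79573469  0.80846556  0.31935438]
```

View pics/w5c.png

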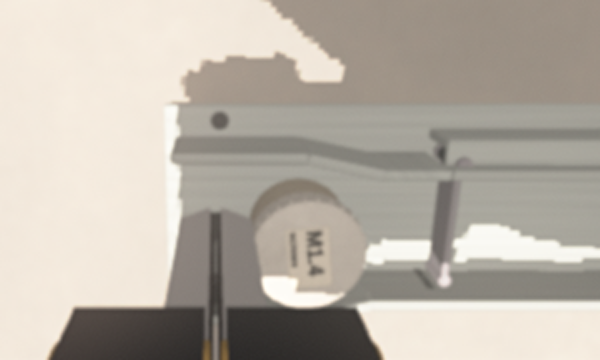

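The jar is upright and moving squarely ahead of the closed fingers (lid centre at (308,244) in the crop), with the flap still shut. I'll keep pushing.

```bash
python3 -m creep '[[-1,[0,0.3,0],0],[-1,[0,0.6,0],0],[-1,[0,0.9,0],0],[-1,[0,1.2,0],0],[-1,[0,1.5,0],0],[-1,[0,1.8,0],0],[-1,[0,2.1,0],0],[-1,[0,2.4,0],0],[-1,[0,2.7,0],0],[-1,[0,3.0,0],0]]'
```

```text
clock: 12.2
eef_pos: [520.1, -66.2, 35.4]
eef_rot: [-3.142, -0.0, 1.613]
wrist_force: [-0.6, 0.4, 0.3]
finger_gap: 0.8
finger_force: 0.2
```

```bash
python3 -m creep '[[-1,[0,0.3,0],0],[-1,[0,0.6,0],0],[-1,[0,0.9,0],0],[-1,[0,1.2,0],0],[-1,[0,1.5,0],0],[-1,[0,1.8,0],0]]'
```

```text
clock: 12.8
eef_pos: [538.0, -65.5, 35.4]
eef_rot: [-3.141, 0.0, 1.613]
wrist_force: [-3.8, -0.2, 3.3]
finger_gap: 0.7
finger_force: 1.9
```

```bash
cat > cmp.py <<'E'
from h import *
import cv2,sys
a=cv2.imread('pics/w5.png');im=manip.camera('wrist')[:,:,::-1].copy();cv2.imwrite('pics/%s.png'%sys.argv[1],im)
def patch(x0,y0,x1,y1):
    r=cv2.matchTemplate(cv2.cvtColor(im[y0-25:y1+25,x0-25:x1+25],6),cv2.cvtColor(a[y0:y1,x0:x1],6),cv2.TM_CCOEFF_NORMED);_,m,_,l=cv2.minMaxLoc(r);return l[0]-25,l[1]-25,round(m,2)
print('label',patch(290,230,318,266),'lid',patch(280,212,336,272))
s=manip.read_state();print(s['eef_pos'],s['wrist_force'])
E
python3 cmp.py w6
```

```text
label (-1, -1, 0.93) lid (-1, -1, 0.91)
[538.36767753 -65.55746859  35.52917517] [-2.46447578 -0.15804877  1.55991426]
```

The jar is steady against the fingers with under 1 mm of shift, so it isn't tilting. I'll go on through the gate.

```bash
python3 -m creep '[[-1,[0,0.3,0],0],[-1,[0,0.6,0],0],[-1,[0,0.9,0],0],[-1,[0,1.2,0],0],[-1,[0,1.5,0],0],[-1,[0,1.8,0],0]]'
```

```text
clock: 13.45
eef_pos: [556.1, -64.7, 35.4]
eef_rot: [-3.142, -0.0, 1.613]
wrist_force: [-3.3, -1.2, 1.4]
finger_gap: 0.6
finger_force: 1.7
```

```bash
python3 cmp.py w7; python3 -m creep '[[-1,[0,0.3,0],0],[-1,[0,0.6,0],0],[-1,[0,0.9,0],0],[-1,[0,1.2,0],0],[-1,[0,1.5,0],0],[-1,[0,1.8,0],0],[-1,[0,2.1,0],0],[-1,[0,2.4,0],0],[-1,[0,2.7,0],0],[-1,[0,3.0,0],0]]'; python3 cmp.py w8
```

```text
label (0, 0, 0.94) lid (0, -1, 0.92)
[556.47828051 -64.65469634  35.48547797] [-2.39717236  0.21282509  1.53012973]
clock: 14.5
eef_pos: [586.1, -63.5, 35.4]
eef_rot: [-3.142, 0.0, 1.613]
wrist_force: [-2.2, -1.2, 1.3]
finger_gap: 0.5
finger_force: 1.1
label (0, 0, 0.99) lid (0, 0, 0.95)
[586.47712741 -63.49478392  35.50509286] [ 0.34858671  0.71217757 -0.06665633]
```

```bash
python3 -m creep '[[-1,[0,0.2,0],0],[-1,[0,0.4,0],0],[-1,[0,0.6,0],0],[-1,[0,0.8,0],0],[-1,[0,1,0],0],[-1,[0,1.1,0],0],[-1,[0,1.2,0],0],[-1,[0,1.3,0],0],[-1,[0,1.4,0],0],[-1,[0,1.5,0],0],[-1,[0,1.6,0],0],[-1,[0,1.7,0],0]]'
```

```text
clock: 15.75
eef_pos: [603.0, -62.7, 35.5]
eef_rot: [3.141, 0.0, 1.613]
wrist_force: [-0.2, 0.4, -0.6]
finger_gap: 0.4
finger_force: 0.0
```

```bash
python3 cmp.py w9; python3 -m creep '[[-1,[0,0.1,0],0],[-1,[0,0.2,0],0],[-1,[0,0.3,0],0],[-1,[0,0.4,0],0],[-1,[0,0.5,0],0],[-1,[0,0.6,0],0]]'
```

```text
label (-2, -1, 0.7) lid (1, -1, 0.73)
[603.09328355 -62.7793086   35.52845173] [ 0.0192914   0.50107394 -0.25909149]
clock: 16.4
eef_pos: [608.5, -62.5, 35.3]
eef_rot: [-3.141, -0.0, 1.613]
wrist_force: [-4.2, -0.1, 2.2]
finger_gap: 0.4
finger_force: 2.0
```

```bash
python3 -m creep '[[-1,[0,0.1,0],0],[-1,[0,0.2,0],0],[-1,[0,0.3,0],0]]'; python3 cmp.py w10
```

```text
clock: 16.7
eef_pos: [611.8, -62.4, 35.4]
eef_rot: [-3.141, -0.0, 1.613]
wrist_force: [-4.3, -0.8, 0.8]
finger_gap: 0.6
finger_force: 2.1
label (-7, 0, 0.68) lid (-2, -1, 0.7)
[611.88987947 -62.38934579  35.38848172] [-3.48803805  0.10342331  0.76929962]
```

```bash
python3 -m creep '[[-1,[0,0.1,0],0],[-1,[0,0.2,0],0],[-1,[0,0.3,0],0]]'
```

```text
clock: 17.05
eef_pos: [614.8, -62.3, 35.4]
eef_rot: [-3.141, -0.0, 1.613]
wrist_force: [-4.9, 0.1, 0.9]
finger_gap: 0.5
finger_force: 2.3
```

```bash
python3 -m creep '[[-1,[0,0.1,0],0],[-1,[0,0.2,0],0],[-1,[0,0.3,0],0]]'
```

```text
clock: 17.35
eef_pos: [617.8, -62.1, 35.4]
eef_rot: [-3.141, -0.0, 1.612]
wrist_force: [-6.1, -0.3, 0.5]
finger_gap: 0.3
finger_force: 2.5
```

```bash
python3 -m creep '[[-1,[0,0.1,0],0],[-1,[0,0.2,0],0]]'
```

```text
clock: 17.55
eef_pos: [619.8, -62.1, 35.4]
eef_rot: [-3.141, -0.0, 1.613]
wrist_force: [-5.5, -1.6, 0.9]
finger_gap: 0.4
finger_force: 2.6
```

```bash
python3 -m creep '[[-1,[0,0.1,0],0],[-1,[0,0.2,0],0]]'
```

```text
clock: 17.75
eef_pos: [621.8, -62.0, 35.4]
eef_rot: [-3.141, -0.0, 1.613]
wrist_force: [-6.6, -0.2, 0.3]
finger_gap: 0.4
finger_force: 2.8
```

```bash
python3 -m creep '[[-1,[0,0.1,0],0],[-1,[0,0.2,0],0]]'
```

```text
clock: 17.95
eef_pos: [623.7, -61.9, 35.4]
eef_rot: [-3.141, -0.0, 1.613]
wrist_force: [-6.1, -0.2, 1.6]
finger_gap: 0.6
finger_force: 3.0
```

```bash
python3 -m creep '[[-1,[0,0.1,0],0],[-1,[0,0.15,0],0]]'
```

```text
clock: 18.15
eef_pos: [625.2, -61.8, 35.4]
eef_rot: [-3.141, -0.0, 1.613]
wrist_force: [-4.6, 1.0, 1.7]
finger_gap: 0.8
finger_force: 3.0
```

```bash
python3 -m creep '[[-1,[0,0.05,0],0],[-1,[0,0.1,0],0]]'
```

```text
clock: 18.35
eef_pos: [626.2, -61.8, 35.4]
eef_rot: [-3.141, -0.0, 1.613]
wrist_force: [-6.3, -0.3, 0.8]
finger_gap: 0.7
finger_force: 3.1
```

```bash
python3 -m creep '[[-1,[0,0.05,0],0],[-1,[0,0.1,0],0]]'
```

```text
clock: 18.55
eef_pos: [627.0, -61.8, 35.3]
eef_rot: [-3.141, -0.0, 1.613]
wrist_force: [-8.2, -0.6, 2.3]
finger_gap: 0.4
finger_force: 4.0
```

```bash
python3 -m creep '[[-1,[0,0.05,0],0],[-1,[0,0.1,0],0]]'
```

```text
clock: 18.75
eef_pos: [627.7, -61.7, 35.3]
eef_rot: [-3.14, -0.0, 1.613]
wrist_force: [-10.1, -0.9, 4.2]
finger_gap: 0.8
finger_force: 5.2
```

```bash
python3 -m creep '[[-1,[0,0.05,0],0],[-1,[0,0.1,0],0],[-1,[0,0.1,0],0]]'
```

```text
clock: 19.05
eef_pos: [628.4, -61.7, 35.3]
eef_rot: [-3.139, -0.0, 1.612]
wrist_force: [-11.5, -0.3, 5.2]
finger_gap: 0.5
finger_force: 5.9
```

```bash
python3 -m creep '[[-1,[0,0.05,0],0],[-1,[0,0.08,0],0],[-1,[0,0.08,0],0],[-1,[0,0.08,0],0]]'; python3 cmp.py w11
```

```text
clock: 19.45
eef_pos: [629.0, -61.7, 35.3]
eef_rot: [-3.138, -0.0, 1.612]
wrist_force: [-14.0, -0.6, 5.7]
finger_gap: -0.2
finger_force: 6.9
label (-7, 0, 0.67) lid (-2, 0, 0.68)
[628.97104791 -61.67132722  35.22836413] [-13.80933063  -0.90393257   6.36156281]
```

```bash
python3 -m creep '[[-1,[0,-0.1,0],0],[-1,[0,-0.2,0],0],[-1,[0,-0.3,0],0],[-1,[0,-0.45,0],0],[-1,[0,-0.6,0],0],[-1,[0,-0.8,0],0],[-1,[0,-1,0],0],[-1,[0,-1.2,0],0],[-1,[0,-1.4,0],0],[-1,[0,-1.6,0],0],[-1,[0,-1.8,0],0],[-1,[0,-2,0],0]]';python3 -m creep '[[-1,[0,-0.2,0],0],[-1,[0,-0.4,0],0],[-1,[0,-0.6,0],0],[-1,[0,-0.8,0],0],[-1,[0,-1,0],0],[-1,[0,-1.2,0],0],[-1,[0,-1.4,0],0],[-1,[0,-1.6,0],0],[-1,[0,-1.8,0],0],[-1,[0,-2.1,0],0],[-1,[0,-2.4,0],0],[-1,[0,-2.7,0],0]]'; python3 cmp.py w12
```

```text
clock: 20.7
eef_pos: [610.0, -62.5, 35.5]
eef_rot: [3.141, 0.0, 1.613]
wrist_force: [-2.3, 0.1, -0.1]
finger_gap: 0.3
finger_force: 0.8
clock: 21.9
eef_pos: [582.9, -63.6, 35.5]
eef_rot: [-3.142, 0.0, 1.612]
wrist_force: [0.2, 1.1, 1.0]
finger_gap: 0.6
finger_force: 0.0
label (5, -24, 0.62) lid (-4, -23, 0.53)
[582.51398531 -63.62844283  35.41372719] [-0.2484104  -1.05680799  0.4876257 ]
```

```bash
python3 -m creep '[[-1,[0,0,-1],0],[-1,[0,0,-3],0],[-1,[0,0,-6],0],[-1,[0,0,-10],0],[-1,[0,0,-14],0],[-1,[0,-1,-18],0],[-1,[0,-1,-18],0],[-1,[0,-1,-18],0],[-1,[0,-1,-18],0],[-1,[0,-1,-18],0]]'
python3 - <<'E'
from h import *
import cv2,pickle
f=np.load('feeder.npy');c,n=np.cos(f[2]),np.sin(f[2])
s=manip.read_state();p=manip.camera_params('wrist');im=manip.camera('wrist')[:,:,::-1].copy();cv2.imwrite('pics/w13.png',im);pickle.dump(p,open('w13.pkl','wb'))
print(s['eef_pos'],s['wrist_force'])
def rect(im,p,z):  # 4px/mm, x -30..110, y 35..-35
    src=[];dst=[]
    for x in(-30,110):
        for y in(-35,35):
            src.append(proj('wrist',[f[0]+c*x-n*y,f[1]+n*x+c*y,z],p));dst.append(((x+30)*4,(35-y)*4))
    return cv2.warpPerspective(im,cv2.getPerspectiveTransform(np.float32(src),np.float32(dst)),(560,280))
p1=pickle.load(open('w1.pkl','rb'));a=rect(cv2.imread('pics/w1.png'),p1,19.5);b=rect(im,p,19.5);l=rect(im,p,33)
cv2.imwrite('pics/rb.png',b);cv2.imwrite('pics/rl.png',l)
g=lambda q:cv2.cvtColor(q,6)
for y in(10,0,-10,-18):
    r=int((35-y)*4); print('y',y,'start',g(a)[r-4:r+4,80:280:8].mean(0).astype(int),'\n   now',g(b)[r-4:r+4,80:280:8].mean(0).astype(int))
h=cv2.HoughCircles(cv2.GaussianBlur(g(l),(0,0),2),cv2.HOUGH_GRADIENT,1,40,param1=60,param2=15,minRadius=78,maxRadius=90)
print([((u/4-30),(35-v/4),r/4) for u,v,r in h[0][:4]] if h is not None else None)
E
```

```text
clock: 22.95
eef_pos: [572.8, -63.9, 214.1]
eef_rot: [-3.139, -0.0, 1.612]
wrist_force: [-0.1, 1.1, -0.3]
finger_gap: 0.7
finger_force: 0.0
[572.83052103 -63.94718507 214.12039316] [-0.13305163  1.07168266 -0.3079715 ]
y 10 start [250 250 250 250 246 223 186 177 176 183 229 250 250 250 250 250 250 250
 250 249 249 249 249 249 249] 
   now [250 251 251 248 239 214 183 179 180 212 249 251 250 250 250 250 250 250
 250 250 250 250 250 250 250]
y 0 start [250 250 250 250 246 218 176 176 176 185 229 250 250 250 250 250 250 250
 249 249 249 249 249 249 249] 
   now [250 250 250 248 238 213 182 179 180 208 244 250 250 250 250 250 250 250
 250 250 250 250 250 250 250]
y -10 start [250 250 250 250 247 216 172 175 178 206 245 250 250 250 250 250 250 249
 249 249 249 249 249 249 249] 
   now [250 251 251 249 239 213 182 178 187 231 251 251 250 250 250 250 250 250
 250 250 250 249 250 249 249]
y -18 start [187 193 204 218 233 217 172 175 178 178 190 204 200 185 181 180 179 183
 192 197 198 197 196 196 195] 
   now [206 207 204 200 216 207 174 179 181 197 231 232 205 184 183 193 204 205
 205 206 205 205 204 204 203]
[(np.float32(60.875), np.float32(-4.625), np.float32(20.925))]
```

Run:
```python
import cv2,numpy as np
l=cv2.cvtColor(cv2.imread('pics/rl.png'),6); 
for x in(-15,30,61): c=(x+30)*4; print(x,'y35..-35 step1.5',l[::6,c-6:c+6].mean(1).astype(int))
```

```text
-15 y35..-35 step1.5 [249 227 190 172 161 160 199 239 247 245 249 251 251 251 251 251 250 250
 251 251 250 250 250 250 250 250 250 251 250 250 251 248 233 201 176 162
 150 147 163 212 244 249 248 249 246 241 238]
30 y35..-35 step1.5 [229 249 251 250 249 234 214 232 244 242 246 250 250 250 250 250 250 250
 250 250 250 250 250 250 250 250 250 250 249 249 249 248 232 198 173 160
 148 145 158 203 238 247 248 249 247 240 235]
61 y35..-35 step1.5 [174 177 181 177 164 153 184 232 240 212 172 157 169 222 247 250 250 250
 250 251 250 246 233 217 219 227 234 243 249 251 251 252 252 252 251 250
 250 250 249 248 247 244 243 245 244 240 236]
```

Run:
```python
from h import *
import cv2
f=np.load('feeder.npy');c,n=np.cos(f[2]),np.sin(f[2])
a=cv2.imread('pics/top0.png');b=manip.camera('top')[:,:,::-1].copy();s=manip.camera('scene')[:,:,::-1].copy();a2=cv2.imread('pics/scene0.png')
for nm,A,B in(('top',a,b),('scene',a2,s)):
    u,v=map(int,proj(nm,[f[0]+61*c,f[1]+61*n,33])); print(nm,u,v)
    d=B[v-15:v+15,u-15:u+15].astype(int).sum(2)//3-A[v-15:v+15,u-15:u+15].astype(int).sum(2)//3
    print('\n'.join(' '.join('%4d'%k for k in r[::1]) for r in d[2:-2,2:-2]))
```

```text
top 279 157
 -58  -69  -96 -132 -150 -138 -149 -156 -137  -96  -78  -95 -106 -112 -117 -112  -85  -74  -91 -109 -106  -79  -82 -107  -98  -78
 -58  -71  -97 -133 -156 -144 -153 -159 -144 -102  -84  -94  -92  -86  -89  -90  -72  -69  -92 -112 -110  -84  -85 -115 -115 -102
 -71  -76  -93 -128 -151 -148 -152 -156 -141 -107  -90  -93  -77  -55  -52  -54  -50  -63  -92 -109 -109  -85  -88 -120 -126 -123
 -99 -100 -107 -128 -144 -145 -153 -146 -128 -107 -100  -99  -69  -33  -18  -16  -29  -59  -90 -108 -108  -84  -87 -124 -130 -132
-128 -125 -127 -136 -137 -134 -142 -128 -105  -91  -96 -102  -72  -26    3    7  -18  -58  -89 -106 -107  -86  -92 -125 -135 -137
-137 -141 -138 -137 -126 -119 -131 -115  -83  -65  -70  -79  -61  -23    5    6  -18  -53  -84  -98 -103  -87  -96 -128 -142 -142
-138 -142 -141 -133 -113 -109 -129 -114  -72  -36  -25  -34  -24   -3   10    5  -12  -39  -62  -78  -88  -82 -101 -136 -151 -149
-133 -140 -137 -125 -100 -100 -127 -116  -67  -17    5    9   10   12   15   11    5  -11  -23  -41  -61  -75 -106 -145 -161 -158
-127 -135 -135 -121  -89  -94 -127 -120  -75  -2
[... 4985 characters left out ...]
  -10  -21   -6    6    9    6    8    8    8   12
   7   10   11   12   13   13   12    3  -21  -44  -42  -37  -38  -26  -19  -21  -24  -16    3    8    8    7    8    9   11   12
  11   11   12   11   12   14   13   11   -2  -31  -43  -42  -40  -35  -33  -29  -14    3    7    6    7    8   11   10   12   11
  13   14   12   11   13   11   13   13    8   -9  -27  -38  -38  -38  -33  -14    1    8    8    8    9   10   11   14   13   13
  12   14   11   13   13   12   13   12   11    8   -4  -19  -26  -28  -16    3    9    5    7    9   12   12   12   12   11   11
  11   13   11   11   12   12   12   13   13   12    9    4    0   -2    4    9    9    8   10   11   12   11   11   11   13   11
```

```bash
python3 -c "
from cell import manip
print(manip.sign_off())"
```

```text
the job is handed in; nothing more can be done
None
```

I've handed the job in; no verdict came back. The small jar was pushed home at about 14 N and reads x ≈ 61 mm inside the lane. The flap matches its shut position at the start, and the arm is clear. I judged the final state from camera measurements, with no picture views left; they gave no sign of tilt.

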